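# Build the sample-case column and pin the carrier's fence one hole in

## Robot

A 7-joint arm with a two-finger parallel gripper is mounted at the origin on the work surface. World frame = base frame: x ahead of the robot, y to its left, z up, the work surface at z = 0. Lengths are in m, angles in rad, forces in N, time in s.
With the tool pointing down it reaches from about 0.35 to 0.9 m from the base axis. Payload 7.2 kg.
Tool frame: the origin (TCP) lies on the centre line of the jaws, within the pads' length; the fingertips stand 22 mm ahead of it and the grasp point (between the pads) lies 3 mm ahead of it (r.tips_ahead is the distance from the TCP to the fingertips, in m); z points along the fingers, y is the line along which they close (so a half turn about z gives the same grasp; the last joint's range is limited). The gripper opens to 85 mm and grips with 20 to 120 N. Pads are 22 mm wide; open, the fingers measure 114 mm over their backs; the gripper's body (76 mm by 85 mm) begins 54 mm behind the grasp point. The pads swing forward as they close: fully open they stand 13 mm farther back than shut.
Start: joints at [1.19, 0.411, -0.013, 1.596, 0.006, 1.134, -0.082], TCP at [0.192, -0.595, 0.253] pointing down, gripper open.
Joint ranges: [-2.95, 2.95], [-0.29, 1.99], [-1.47, 1.44], [0.14, 2.54], [-1.03, 4.17], [0.13, 1.85], [-2.86, 2.86]. Speed limits (rad/s): [2.39, 2.39, 3.01, 3.01, 3.14, 3.14, 3.14].

## Interface

Orientations are given as a rotation vector (axis times angle).
In Python, from station import monitor, cams, r gives the robot as it stands. The module is installed in compiled form; this text tells all that it offers.
- The arm moves only by the shell command python3 -m creep [OPENING] [FORCE], which reads ROWS from standard input. ROWS is a JSON object whose key "increments" holds a list of rows, 1 to 5 of them, each of 6 numbers: dx, dy, dz in a scale on which 1.0 is 0.8 m, then a rotation vector rx, ry, rz in parts of the range, where 1.0 means pi/2 rad; each row is the pose to reach, as a shift and turn from the pose commanded when the command began, along the tool's axes at that moment; what a row does not reach only later rows make up. A row lasts 1/8 s, in which the tool goes at most 0.0625 m and 0.188 rad, less where a joint would pass 70% of its speed; a pose out of reach is approached as far as the arm can. OPENING is the finger opening in m, set as the command begins (- or left out keeps the last). The fingers move at their own pace and stop on an object; FORCE is the grip in N (left out, the last holds). Time passes only in rows, so rows that do not move let the fingers close. It prints the time, the measured TCP pose, the force, the opening and the grip force at its end. Shift and turn numbers lie between -1 and 1, and a call with a number outside is refused. Input that does not fit is refused with a message, and nothing moves.
- monitor.read_state(): the state, without advancing time (a new reading comes with each control period).
- cams.get_image(name): name is "side" or "top" or "wrist"; returns a dict with "pixels" (420x560x3 uint8, blue, green, red), "range_z" (420x560 float32, m along the optical axis (not along the pixel's ray), 0 where there is no reading), "fx", "fy", "cx", "cy" (pixels), "R" (3x3) and "t" (3): a world point X has camera coordinates R X + t. Camera axes: x right, y down, z forward; pixel columns grow to the right and rows downward; lengths in m; the calibration is good to about 2 mm. A picture is of the moment at which its call begins.
- r.finish_job(): hands the job in; it is judged then, once.
The state is a dict: "time": time; "q": joint angles; "qd": joint speeds; "tau": joint torques, N m; "eef_pos": TCP position; "tcp_rot": TCP orientation; "ft_force": force on the tool from outside, world axes, zero at the start; "torque": the same for the moment, N m; "opening": finger opening in m; "finger_force": force on a finger pad.
Only numpy, scipy, OpenCV 4.12 (cv2) and the standard library are available. Lean on these libraries where they do the work, as an engineer would, in place of code of your own. Each camera call takes 0.05 s, during which the arm holds its last target. There are 200 camera calls.

## Task

Finish the column of closed sample cases in the carrier: set the other full-height case squarely on the one already standing there, then the flat case squarely on top, setting them down rather than dropping them. Then pull up the black lock knob, slide the fence section one hole towards the column, and let the pin drop fully home in that next hole. Finish holding: keep the knob firmly in the fingers with the pin home and do not let go; leave the jars, tubes, caps and spatula on the bench alone.

Things in the scene. Friction and masses are not known exactly. Their poses are not given: they have to be found in the camera images.
- carrier: Fixed carrier: white base plate 110 x 400 mm, 10 mm thick. Origin: centre of its underside, on the bench; y along its length. End wall (90 mm wide, top 105 mm above the bench) with inner face at y = +176 mm. A rail (32 mm wide, top 36 mm above the bench) lies along its middle, y = -190 to +75 mm, with lock holes 40 mm apart in its top. The column stands between fence and end wall.
- stack_place (a point): Point on the top of the carrier's base plate (10 mm above the bench, 126 mm from the carrier's origin along its +y), under the middle of the column; axes as the carrier's.
- section (a joint): Sliding section, m along the carrier's +y (towards the column). About 0 (1.5 mm play): pin in its first hole; 0.040: at the next hole, the one wanted, fence about 6 mm from the column. Grey sleeve on the rail with an upright aluminium fence (88 mm wide, 6 mm thick, top 105 mm above the bench) at its column end. Slides with 1.5 N friction; cannot move while the pin is in a hole.
- fence_top (a point): Middle of the fence's top edge, 105 mm above the bench, on the sliding section and 80 mm from the knob's axis towards the column; axes as the carrier's.
- plunger (a joint): Height of the lock plunger above home, m: 0 = pin fully home in a hole, 0.018 = pulled up to its stop. The pin (9 mm thick, round tip; holes 13.5 mm long) clears the rail above 0.010. A spring pushes it down with 6 N at home, 9 N fully up; a pin released over solid rail rides on it at about 0.010 and snaps in at the next hole.
- knob: Round black knob of the plunger, moves with it: upright cylinder 28 mm in diameter, 34 mm tall, underside 58 mm and top 92 mm above the bench with the pin home. Below it a dark housing 26 mm in diameter, top 56 mm, on the 46 mm wide sleeve, top 42 mm above the bench. Origin on the knob's axis, at bench height when the pin is home; axes as the carrier's.
- knob_top (a point): Centre of the knob's top face, 92 mm above the bench with the pin home; rises with the knob.
- bottom_case: Closed grey lidded case standing on the carrier already: 84 x 50 mm, 40 mm tall, 0.5 kg. Origin: centre of its underside; x along its 84 mm length, which lies along the carrier's y.
- middle_case: Loose closed grey lidded case on the bench, same as the one on the carrier: 84 x 50 x 40 mm tall, about 0.25 kg. Origin: centre of its underside; x along its 84 mm length. Either end may face either way.
- top_case: Loose flat closed grey lidded case on the bench: 84 x 50 mm and only 28 mm tall, about 0.18 kg. Origin: centre of its underside; x along its 84 mm length. Either end may face either way.
- jar_a: Bystander: jar of mud with white lid, 68 mm in diameter, 78 mm tall, standing on the bench; origin at the centre of its underside.
- jar_b: Bystander: a second such jar, 68 mm in diameter, 78 mm tall; origin at the centre of its underside.
- tube_a: Bystander: capped tube standing on its 34 mm wide green cap, tip up, 120 mm tall, beyond the carrier; origin at the centre of its underside.
- tube_b: Bystander: a second such tube, 120 mm tall; origin at the centre of its underside.
- cap_a: Bystander: loose green cap, 36 mm in diameter, 13 mm tall, lying between the two loose cases; origin at the centre of its underside.
- cap_b: Bystander: loose green cap, 36 mm in diameter, 13 mm tall; origin at the centre of its underside.
- spatula: Bystander: thin steel lab spatula 180 mm long, 5 mm thick, lying flat on the bench near the robot's right; x along its length.
Things that resemble listed ones, but are neither listed nor needed, are in the scene too. What is shaped like the top_case but orange is not meant.

How it is judged:
On the way, in this order (a step that is already met when the one before it is completed fails the run):
1. the full-height case stands squarely on the bottom case, let go (horizontal distance between middle_case and bottom_case below 0.01 m and angle between the x axis of middle_case and the x axis of bottom_case, either way round below 0.14 rad and z of middle_case in the frame of bottom_case between 0.036 and 0.044 m and angle between middle_case's own z axis and vertical below 0.08 rad and contact force between middle_case and the fingers below 0.2 N and linear speed of middle_case below 0.03 m/s), for 0.2 s.
2. the flat case lies squarely on top of it, let go (horizontal distance between middle_case and bottom_case below 0.01 m and angle between the x axis of middle_case and the x axis of bottom_case, either way round below 0.14 rad and z of middle_case in the frame of bottom_case between 0.036 and 0.044 m and angle between each of middle_case, top_case's own z axis and vertical below 0.08 rad and horizontal distance between top_case and middle_case below 0.01 m and angle between the x axis of top_case and the x axis of middle_case, either way round below 0.14 rad and z of top_case in the frame of middle_case between 0.036 and 0.044 m and contact force between top_case and the fingers below 0.2 N and linear speed of top_case below 0.03 m/s), for 0.2 s.
3. the plunger is pulled clear of its hole by the fingers, the section still at its first hole (value of joint plunger above 0.008 m and value of joint section below 0.012 m and contact force between knob and the fingers above 1 N).
4. the section is at the next hole with the pin home (value of joint section between 0.036 and 0.044 m and value of joint plunger below 0.002 m), for 0.2 s.
At the end, for the whole second after the job is handed in: Each case is square on the one below (10 mm, 8 deg), the bottom one within 12 mm of its place; section at the next hole (0.040 m, within 4 mm), plunger within 2 mm of home; fingers hold the knob with over 8 N; the robot touches no case (all of step 2 and all of step 4 and horizontal distance between bottom_case and stack_place below 0.012 m and z of bottom_case in the frame of stack_place below 0.004 m and angle between the x axis of bottom_case and the y axis of carrier, either way round below 0.14 rad and contact force between middle_case and the fingers below 0.2 N and linear speed of middle_case below 0.03 m/s and contact force between knob and the fingers above 8 N and velocity of joint section between -0.01 and 0.01 m/s and contact force between each of bottom_case, middle_case, top_case and the arm below 0.5 N); the arm keeps its last pose, push and grip.
It fails at once if a jar, tube, cap or the spatula is pushed about (more than 30 mm) (distance of any of jar_a, jar_b, tube_a, tube_b, cap_a, cap_b, spatula from where it was at the start of the episode above 0.03 m).
It fails at once if a case is dropped or thrown ((contact force between middle_case and the fingers below 0.05 N and linear speed of middle_case above 0.5 m/s) or (contact force between top_case and the fingers below 0.05 N and linear speed of top_case above 0.5 m/s)).
It also fails if it takes over 61 s, if anything falls off the work surface, if the arm or the gripper's body presses on something with over 40 N, if the wrist force passes 120 N, or if a joint passes its speed limit or range.

## Working session

There is one attempt and no reset: what is moved stays moved. The work goes in short steps, Python scripts to look and compute and a shell command to move; the robot and the scene stay as the last step left them, time stands still between calls to the robot, and variables do not carry over. Pictures are saved under pics/ and viewed, at most 10 in all, crops included, and the job is handed in when it is done.

```bash
mkdir -p pics; cat > h.py <<'E'
import numpy as np, cv2
from station import monitor, cams, r
def pts(im):
    z=im["range_z"]; v,u=np.mgrid[:z.shape[0],:z.shape[1]]
    c=np.stack([(u-im["cx"])/im["fx"]*z,(v-im["cy"])/im["fy"]*z,z],-1)
    return (c-im["t"])@im["R"]
def ray(im,u,v,h):
    R,t=im["R"],im["t"]; o=-R.T@t
    d=R.T@np.array([(u-im["cx"])/im["fx"],(v-im["cy"])/im["fy"],1])
    return o+d*(h-o[2])/d[2]
E
python3 - <<'E'
from h import *
for n in ("top","side"):
    im=cams.get_image(n); cv2.imwrite(f"pics/{n}0.png",im["pixels"])
    np.savez(f"{n}0.npz",**im); print(n,im["fx"],(-im["R"].T@im["t"]).round(3),im["R"].round(2).tolist())
s=monitor.read_state(); print({k:np.round(s[k],3) for k in s})
E
```

```text
top 384.47974992060546 [0.404 0.019 0.992] [[-0.01, -1.0, -0.01], [-0.99, 0.01, -0.14], [0.14, 0.01, -0.99]]
side 381.12492426841305 [0.343 0.623 0.78 ] [[-0.96, -0.28, 0.0], [-0.21, 0.73, -0.65], [0.18, -0.63, -0.76]]
{'time': np.float64(0.1), 'q': array([ 1.19 ,  0.412, -0.013,  1.597,  0.006,  1.134, -0.082]), 'qd': array([ 0.   , -0.001,  0.001, -0.001, -0.001, -0.001,  0.001]), 'tau': array([ 2.0000e-03, -6.0184e+01,  6.8400e-01, -3.0009e+01,  1.4000e-02,
        6.0000e-03, -0.0000e+00]), 'eef_pos': array([ 0.192, -0.594,  0.253]), 'tcp_rot': array([-3.102, -0.489,  0.   ]), 'ft_force': array([-0.181,  0.155,  0.629]), 'torque': array([-0.023, -0.019, -0.022]), 'finger_force': np.float64(0.0), 'opening': np.float64(0.085)}
```

View pics/top0.png

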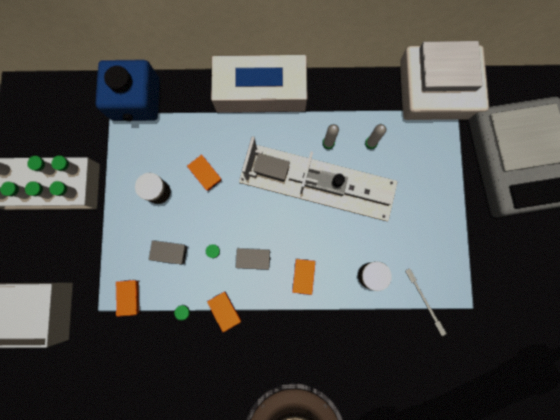

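View pics/side0.png

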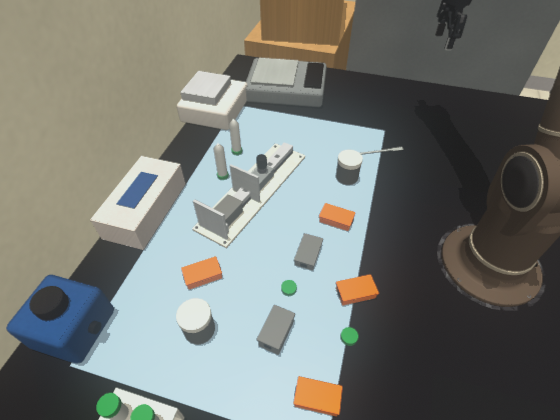

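The top view shows the grey loose cases at (168,252) and (253,259). The column case on the carrier is at (270,167), the knob at (338,181), and orange decoys at (204,173), (127,298), (224,312) and (304,277). Next I'll measure the heights and poses.

```bash
cat > m.py <<'E'
from h import *
def load(n): 
    d=dict(np.load(n)); return d
def topface(im,P,c,win,lo,hi,maxsat=60):
    """top-face pixels in window around world xy c, height band -> minAreaRect in world (mm)"""
    m=(np.hypot(P[...,0]-c[0],P[...,1]-c[1])<win)&(P[...,2]>lo)&(P[...,2]<hi)&(im["range_z"]>0)
    hsv=cv2.cvtColor(im["pixels"],cv2.COLOR_BGR2HSV)
    m&=(hsv[...,1]<maxsat)
    n,l,st,_=cv2.connectedComponentsWithStats(m.astype(np.uint8))
    if n<2: return None
    m=l==1+np.argmax(st[1:,4]); h=np.median(P[m][:,2])
    v,u=np.nonzero(m)
    q=np.array([ray(im,a,b,h)[:2] for a,b in zip(u,v)])
    (cx,cy),(w,hh),a=cv2.minAreaRect((q*1000).astype(np.float32))
    if w<hh: a+=90
    return np.round([cx,cy,h*1000,max(w,hh),min(w,hh),(a+90)%180-90],1), m.sum()
E
python3 - <<'E'
from m import *
for n in ("top","side"):
    im=load(f"{n}0.npz"); P=pts(im)
    if n=="top":
        cs={k:P[v,u] for k,(u,v) in dict(A=(168,252),B=(253,259),C=(272,167),knob=(338,181),fence=(308,170),bench=(260,210),pl=(370,210),cap=(213,251),tubeA=(333,131),tubeB=(380,129),jarA=(150,187),jarB=(376,276)).items()}
        for k in cs: print(k,cs[k].round(3))
    for k,lo,hi in (("A",.015,.06),("B",.015,.06),("C",.03,.07),("knob",.08,.1)):
        print(n,k,topface(im,P,cs[k],.07 if k!="knob" else .03,lo,hi,110))
E
python3 -c "
import cv2;a=cv2.imread('pics/top0.png')[130:290,130:410];b=cv2.imread('pics/side0.png')[130:360,180:390]
a=cv2.resize(a,None,fx=2.1,fy=2.1);b=cv2.resize(b,None,fx=1,fy=1)
cv2.imwrite('pics/crop.png',cv2.resize(cv2.imread('pics/top0.png')[130:290,130:410],(784,448),interpolation=2))"
```

```text
A [0.443 0.305 0.039]
B [0.424 0.096 0.028]
C [0.653 0.046 0.052]
knob [ 0.606 -0.112  0.094]
fence [ 0.645 -0.044  0.05 ]
bench [0.551 0.08  0.004]
pl [ 0.547 -0.204  0.014]
cap [0.446 0.198 0.015]
tubeA [ 0.723 -0.101  0.113]
tubeB [ 0.727 -0.213  0.114]
jarA [0.598 0.341 0.081]
jarB [ 0.381 -0.196  0.078]
top A (array([443.6, 306.8,  40.6,  88.9,  49.7,  82. ]), np.int64(721))
top B (array([427. ,  97.8,  28.9,  84.4,  49.4,  89.5]), np.int64(678))
top C (array([656.3,  55.4,  50.8,  98.6,  87.8,  74.6]), np.int64(796))
top knob (array([ 611.1, -113.6,   92.8,   29.5,   26.3,   -1.6]), np.int64(118))
side A (array([444.4, 316.5,  39.1,  90.5,  51.3,  82.2]), np.int64(1075))
side B (array([428.1, 104.5,  26.8,  91.1,  50.4,  87.2]), np.int64(650))
side C (array([653.8,  47.6,  48.1, 122.2,  63.1,  81.7]), np.int64(532))
side knob (array([ 613.2, -107.1,   89.8,   36.4,   27. ,  -71.2]), np.int64(83))
```

View pics/crop.png

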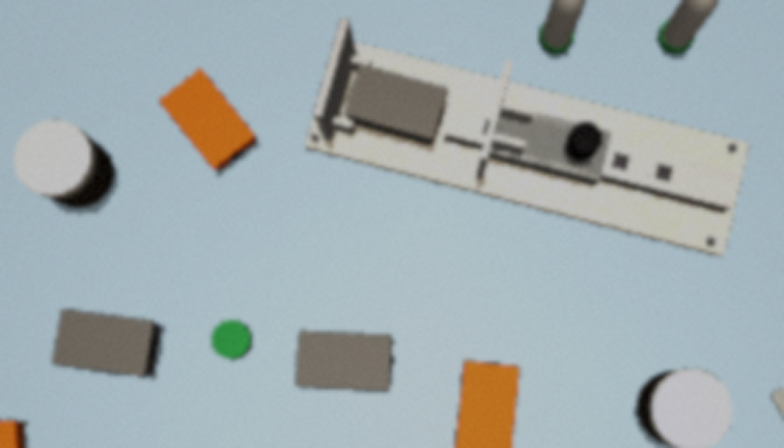

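Two grey cases are loose. A at px (168,252) has its top at about 40 mm, so it is the middle_case. B at px (253,259) has its top at about 28 mm and is grey, so it is the top_case. The four orange ones are decoys, and the crop confirms this. Next I'll fit the carrier axis and the column.

The rows are not in the units I measure in: shifts go in shares of 0.8 m and turns go in shares of pi/2 rad. I convert before sending: -0.2 m is -0.25, -0.15 m is -0.1875, -0.4 rad is -0.2546.

```bash
python3 - <<'E'
from m import *
for n in ("top","side"):
    im=load(f"{n}0.npz"); P=pts(im); hsv=cv2.cvtColor(im["pixels"],cv2.COLOR_BGR2HSV)
    c=np.array([.61,-.06])
    near=np.hypot(P[...,0]-c[0],P[...,1]-c[1])<.26
    blue=(hsv[...,1]>45)&(hsv[...,0]>85)&(hsv[...,0]<125)
    m=near&(hsv[...,1]<60)&(hsv[...,2]>110)&(P[...,2]<.035)&(P[...,2]>.003)
    m=cv2.morphologyEx(m.astype(np.uint8),cv2.MORPH_OPEN,np.ones((2,2)))
    _,l,st,_=cv2.connectedComponentsWithStats(m); m=l==1+np.argmax(st[1:,4])
    v,u=np.nonzero(m); q=np.array([ray(im,a,b,.010)[:2] for a,b in zip(u,v)])
    print(n,"plate",cv2.minAreaRect((q*1000).astype(np.float32)),m.sum(),P[m][:,2].mean())
    # grey column-case top: darker, height band
    m=(np.hypot(P[...,0]-.655,P[...,1]-.047)<.06)&(P[...,2]>.044)&(P[...,2]<.058)&(hsv[...,2]<135)&(hsv[...,2]>60)
    m=cv2.morphologyEx(m.astype(np.uint8),cv2.MORPH_OPEN,np.ones((3,3)))
    _,l,st,_=cv2.connectedComponentsWithStats(m); m=l==1+np.argmax(st[1:,4])
    v,u=np.nonzero(m); q=np.array([ray(im,a,b,.050)[:2] for a,b in zip(u,v)])
    print(n,"col",cv2.minAreaRect((q*1000).astype(np.float32)),m.sum(),u.mean(),v.mean(),np.median(P[m][:,2]))
E
# towards A: rise, sweep left; tool x at 18deg: world(.25,.88)->tool(.51,-.76)
echo '{"increments": [[0,0,-0.0375,0,0,0],[0.0438,-0.0625,-0.0375,0,0,-0.0637],[0.0875,-0.125,-0.0375,0,0,-0.1273],[0.1313,-0.1875,-0.0375,0,0,-0.191],[0.175,-0.25,-0.0375,0,0,-0.2546]]}' | python3 -m creep 0.085 40
python3 -c "
from h import *;s=monitor.read_state();print(s['q'].round(2),s['tcp_rot'])"
```

```text
top plate ((616.6591186523438, -72.4034423828125), (403.265869140625, 120.50947570800781), 71.3311996459961) 2546 0.015344032533221579
top col ((655.9108276367188, 49.59872055053711), (84.31376647949219, 48.87637710571289), 73.70494079589844) 618 270.8220064724919 166.1472491909385 0.05099970166582253
side plate ((617.189697265625, -59.676605224609375), (401.8835754394531, 112.56153106689453), 72.76539611816406) 1860 0.012996221418880223
time: 0.72
eef_pos: [0.2642, -0.3592, 0.2831]
tcp_rot: [-2.942, -1.101, 0.0]
ft_force: [1.1, -0.2, 0.4]
opening: 0.0848
finger_force: 0.0
[ 1.01  0.09 -0.2   1.95  0.02  1.1  -0.05] [-2.94217887e+00 -1.10103068e+00  2.96925505e-04]Traceback (most recent call last):
  File "<stdin>", line 15, in <module>
    return _wrapfunc(a, 'argmax', axis=axis, out=out, **kwds)
    return bound(*args, **kwds)
ValueError: attempt to get argmax of an empty sequence
```

To row units: 0.273 m is 0.3413, -0.107 m is -0.1338, -0.18 rad is -0.1146.

```bash
echo '{"increments": [[0.0688,-0.0263,0,0,0,-0.0382],[0.1375,-0.0525,0,0,0,-0.0764],[0.2063,-0.0788,0,0,0,-0.1146],[0.275,-0.105,0,0,0,-0.1528],[0.3413,-0.1338,0,0,0,-0.191]]}' | python3 -m creep
echo '{"increments": [[0.0663,-0.0313,0,0,0,-0.0382],[0.1325,-0.0625,0,0,0,-0.0764],[0.1975,-0.0938,0,0,0,-0.1146],[0.2625,-0.125,0,0,0,-0.1528],[0.275,-0.1313,0,0,0,-0.191]]}' | python3 -m creep
cat > st.py <<'E'
from m import *
from scipy.spatial.transform import Rotation as Ro
import sys
def info():
    s=monitor.read_state(); X=Ro.from_rotvec(s["tcp_rot"]).as_matrix()
    return s,X
def rel(x,y,deg):
    s,X=info(); d=X.T@(np.array([x,y,s["eef_pos"][2]])-s["eef_pos"])
    th=np.degrees(np.arctan2(X[1,0],X[0,0])); dd=(deg-th+90)%180-90
    print("tool dx dy",d.round(4),"rz",round(-np.radians(dd),3),"pos",s["eef_pos"].round(4),"th",round(th,1),"tilt",X[:,2].round(3),"q",s["q"].round(2))
E
python3 - <<'E'
from st import *
rel(.444,.307,82)
im=cams.get_image("wrist"); np.savez("w1.npz",**im); cv2.imwrite("pics/w1.png",im["pixels"]); P=pts(im)
print(-im["R"].T@im["t"],im["R"].round(2).tolist())
print(topface(im,P,(.444,.307),.08,.025,.06,110))
E
```

```text
time: 1.35
eef_pos: [0.401, -0.1001, 0.2833]
tcp_rot: [2.746, 1.526, 0.0]
ft_force: [0.6, -0.5, -0.5]
opening: 0.0854
finger_force: 0.0
time: 1.98
eef_pos: [0.4274, 0.1443, 0.2834]
tcp_rot: [-2.48, -1.926, -0.002]
ft_force: [0.3, 0.6, -0.2]
opening: 0.0847
finger_force: 0.0
tool dx dy [ 0.1618 -0.0242  0.0003] rz -0.11 pos [0.4274 0.1443 0.2834] th 75.7 tilt [-0.     0.002 -1.   ] q [ 0.3   0.16 -0.8   1.91  0.12  1.12 -0.8 ]
[0.44639644 0.22145441 0.40456205] [[0.97, -0.25, -0.0], [-0.24, -0.92, 0.31], [-0.08, -0.3, -0.95]]
(array([441.2, 300.1,  40.3,  68.2,  49.7,  81.9]), np.int64(3101))
```

View pics/w1.png

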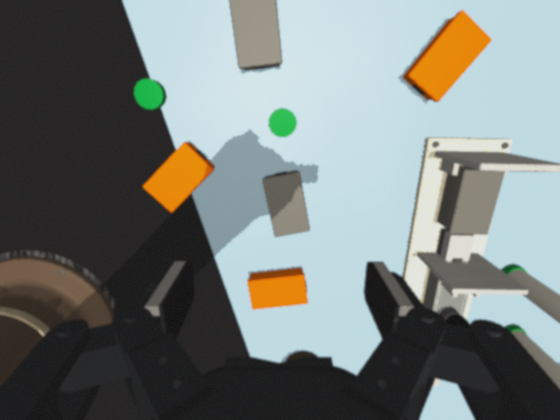

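The wrist view shows the middle_case at (257,30), cut off by the frame, the flat grey case at (286,203) and a cap at (283,122). The visible near edge gives A's centre as about (0.443, 0.307), which agrees with the top view.

To row units: 0.161 m is 0.2013, 0.12 m is 0.15, -0.11 rad is -0.07.

```bash
echo '{"increments": [[0.0675,-0.01,0.0375,0,0,-0.0255],[0.135,-0.02,0.075,0,0,-0.0509],[0.2013,-0.0313,0.1125,0,0,-0.07],[0.2013,-0.0313,0.15,0,0,-0.07],[0.2013,-0.0313,0.15,0,0,-0.07]]}' | python3 -m creep
python3 - <<'E'
from st import *
rel(.443,.307,82)
im=cams.get_image("wrist"); P=pts(im); print(topface(im,P,(.444,.307),.1,.025,.06,110))
b=topface(im,P,(.427,.1),.1,.018,.04,110); print(b)
im=cams.get_image("top"); P=pts(im);print(topface(im,P,(.427,.1),.07,.015,.04,110))
E
```

```text
time: 2.65
eef_pos: [0.4441, 0.3001, 0.1608]
tcp_rot: [-2.38, -2.05, 0.009]
ft_force: [0.0, -0.8, -0.4]
opening: 0.0851
finger_force: 0.0
tool dx dy [ 0.0067 -0.0021 -0.    ] rz -0.009 pos [0.4441 0.3001 0.1608] th 81.5 tilt [-0.004 -0.004 -1.   ] q [-0.08  0.49 -0.79  1.87  0.41  0.96 -1.2 ]
(array([442.8, 312.4,  40.4,  85.2,  49.6,  82. ]), np.int64(5754))
(array([427.1, 134.7,  28.2,  49.6,  32.2,  -2.5]), np.int64(972))
(array([427. ,  97.8,  28.9,  84.4,  49.4,  89.5]), np.int64(679))
```

To row units: 0.08 m is 0.1, 0.01 m is 0.0125, -0.009 rad is -0.0057.

```bash
echo '{"increments": [[0.01,-0.0013,0.0375,0,0,-0.0057],[0.0125,-0.0013,0.075,0,0,-0.0057],[0.0125,-0.0013,0.1,0,0,-0.0057],[0.0125,-0.0013,0.1,0,0,-0.0057]]}' | python3 -m creep
python3 - <<'E'
from st import *
im=cams.get_image("wrist"); P=pts(im); print(topface(im,P,(.444,.307),.1,.03,.05,110))
rel(.443,.3105,82)
E
```

```text
time: 3.25
eef_pos: [0.4455, 0.3113, 0.0831]
tcp_rot: [2.371, 2.06, -0.002]
ft_force: [-0.1, -0.6, -0.5]
opening: 0.0851
finger_force: 0.0
(array([442.9, 312.9,  40.4,  86.3,  49.4,  81.9]), np.int64(10564))
tool dx dy [-0.0019 -0.0026 -0.    ] rz -0.0 pos [0.4458 0.312  0.0839] th 82.0 tilt [ 0. -0. -1.] q [-0.16  0.6  -0.72  1.91  0.53  0.83 -1.3 ]
```

```bash
echo '{"increments": [[0,-0.0038,0.0375,0,0,0],[0,-0.0038,0.0625,0,0,0],[0,-0.0038,0.0713,0,0,0],[0,-0.0038,0.0713,0,0,0]]}' | python3 -m creep
echo '{"increments": [[0,0,0,0,0,0],[0,0,0,0,0,0],[0,0,0,0,0,0],[0,0,0,0,0,0]]}' | python3 -m creep 0 50
echo '{"increments": [[0,0,-0.0125,0,0,0],[0,0,-0.05,0,0,0],[0,0,-0.1125,0,0,0],[0,0,-0.175,0,0,0],[0,0,-0.2,0,0,0]]}' | python3 -m creep
python3 - <<'E'
from st import *
rel(.656,.0495,73.7)
E
```

```text
time: 3.8
eef_pos: [0.4425, 0.313, 0.0264]
tcp_rot: [-2.37, -2.062, 0.0]
ft_force: [0.3, 0.6, 0.7]
opening: 0.0848
finger_force: 0.0
time: 4.3
eef_pos: [0.4431, 0.3133, 0.0272]
tcp_rot: [2.37, 2.061, 0.003]
ft_force: [-0.1, -0.3, 6.5]
opening: 0.0492
finger_force: 53.0
time: 4.92
eef_pos: [0.4428, 0.3136, 0.1891]
tcp_rot: [2.37, 2.062, 0.005]
ft_force: [0.5, 0.2, -3.5]
opening: 0.049
finger_force: 53.1
tool dx dy [-2.320e-01  2.477e-01  2.000e-04] rz 0.146 pos [0.4428 0.3136 0.1891] th 82.0 tilt [ 0.003  0.002 -1.   ] q [-0.08  0.46 -0.81  1.83  0.39  1.01 -1.2 ]
```

To row units: 0.213 m is 0.2663, -0.16 m is -0.2, 0.146 rad is 0.0929.

```bash
echo '{"increments": [[-0.05,0.0525,0,0,0,0.0191],[-0.1,0.1063,0,0,0,0.0382],[-0.15,0.16,0,0,0,0.0573],[-0.2,0.2125,0,0,0,0.0764],[-0.25,0.2663,0,0,0,0.0929]]}' | python3 -m creep
python3 - <<'E'
from st import *
rel(.656,.0495,73.7)
E
```

```text
time: 5.55
eef_pos: [0.6258, 0.0834, 0.1851]
tcp_rot: [-2.515, -1.882, 0.003]
ft_force: [0.6, 1.3, -2.7]
opening: 0.0492
finger_force: 52.9
tool dx dy [-0.024   0.0385 -0.    ] rz -0.001 pos [0.6258 0.0834 0.1851] th 73.6 tilt [-0.002 -0.    -1.   ] q [ 0.27  0.58 -0.69  1.62  0.41  1.09 -0.82]
```

To row units: 0.0385 m is 0.0481, -0.024 m is -0.03.

```bash
echo '{"increments": [[-0.015,0.025,0,0,0,0],[-0.03,0.0481,0,0,0,0],[-0.03,0.0481,0,0,0,0]]}' | python3 -m creep
python3 - <<'E'
from st import *
def grab(n,im):
    P=pts(im); hsv=cv2.cvtColor(im["pixels"],cv2.COLOR_BGR2HSV)
    for lo,hi in ((.046,.055),):
        m=(np.hypot(P[...,0]-.656,P[...,1]-.05)<.06)&(P[...,2]>lo)&(P[...,2]<hi)
        m=cv2.morphologyEx(m.astype(np.uint8),cv2.MORPH_OPEN,np.ones((3,3)))
        _,l,st,_=cv2.connectedComponentsWithStats(m)
        if len(st)<2: print(n,"none");continue
        m=l==1+np.argmax(st[1:,4]); v,u=np.nonzero(m); q=P[m][:,:2]
        print(n,[np.round(a,1) for a in cv2.minAreaRect((q*1000).astype(np.float32))],m.sum(),u.mean(),v.mean(),np.median(P[m][:,2]))
for n in ("w1","top0","side0"): grab(n,load(n+".npz"))
im=cams.get_image("wrist"); grab("w2",im); cv2.imwrite("pics/w2.png",im["pixels"]); np.savez("w2.npz",**im)
rel(.656,.0495,73.7)
E
```

```text
time: 5.92
eef_pos: [0.656, 0.0506, 0.1855]
tcp_rot: [-2.515, -1.882, 0.001]
ft_force: [-0.9, 0.3, -3.2]
opening: 0.049
finger_force: 53.0
w1 [array([655.1,  50.8]), array([83.7, 51.5]), np.float64(73.7)] 2630 474.93802281368824 201.27946768060838 0.050451227484596496
top0 [array([657.3,  49.3]), array([83.5, 51.1]), np.float64(73.0)] 616 270.87175324675326 165.87337662337663 0.050992290282094725
side0 [array([656.9,  43.8]), array([65.2, 52.1]), np.float64(72.0)] 335 227.68059701492538 205.10149253731342 0.04922527150309625
w2 [array([662.9,  73.6]), array([36.2, 50. ]), np.float64(73.9)] 2321 279.7630331753555 172.8595433003016 0.05041029760483704
tool dx dy [-0.0025  0.0015 -0.    ] rz 0.0 pos [0.6553 0.0523 0.1858] th 73.7 tilt [-0.001  0.001 -1.   ] q [ 0.3   0.62 -0.68  1.55  0.42  1.12 -0.76]
```

View pics/w2.png

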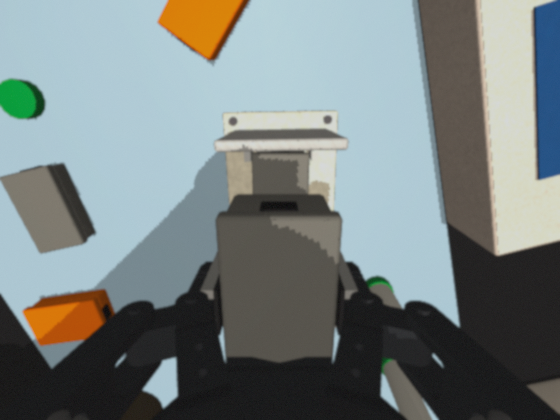

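The column top is at px (279,173) below the held case, centred at about (0.656, 0.0505). The held case is aligned, so I'm setting it down.

To row units: 0.101 m is 0.1263, 0.085 m is 0.1063.

```bash
echo '{"increments": [[-0.0019,0.0013,0.0375,0,0,0],[-0.0019,0.0013,0.075,0,0,0],[-0.0019,0.0013,0.1063,0,0,0],[-0.0019,0.0013,0.1225,0,0,0],[-0.0019,0.0013,0.1263,0,0,0]]}' | python3 -m creep
echo '{"increments": [[0,0,0.0025,0,0,0],[0,0,0.005,0,0,0],[0,0,0.0075,0,0,0],[0,0,0.0094,0,0,0],[0,0,0.0094,0,0,0]]}' | python3 -m creep
python3 - <<'E'
from st import *
rel(.656,.0505,73.7)
E
```

```text
time: 6.6
eef_pos: [0.6557, 0.051, 0.085]
tcp_rot: [-2.512, -1.885, 0.001]
ft_force: [-0.6, 0.5, -2.6]
opening: 0.0493
finger_force: 53.0
time: 7.22
eef_pos: [0.6563, 0.0497, 0.0777]
tcp_rot: [-2.514, -1.883, 0.0]
ft_force: [0.1, -0.1, -3.5]
opening: 0.0492
finger_force: 53.0
tool dx dy [ 0.0007 -0.0005 -0.    ] rz -0.001 pos [0.6563 0.0497 0.0777] th 73.7 tilt [-0. -0. -1.] q [ 0.26  0.74 -0.62  1.63  0.51  0.94 -0.83]
```

To row units: 0.0015 m is 0.0019, 0.001 m is 0.0013.

```bash
echo '{"increments": [[0,0,0.0013,0,0,0],[0,0,0.0019,0,0,0],[0,0,0.0019,0,0,0]]}' | python3 -m creep; echo '{"increments": [[0,0,0.0006,0,0,0],[0,0,0.0013,0,0,0],[0,0,0.0013,0,0,0]]}' | python3 -m creep
```

```text
time: 7.6
eef_pos: [0.6564, 0.0498, 0.0772]
tcp_rot: [2.514, 1.883, 0.0]
ft_force: [-3.4, -0.8, 4.8]
opening: 0.0496
finger_force: 54.1
time: 7.98
eef_pos: [0.6565, 0.0498, 0.0772]
tcp_rot: [2.514, 1.883, 0.0]
ft_force: [-5.8, -1.4, 11.9]
opening: 0.0495
finger_force: 54.9
```

To row units: -0.001 m is -0.0013.

```bash
echo '{"increments": [[0,0,-0.0013,0,0,0],[0,0,-0.0013,0,0,0]]}' | python3 -m creep ; echo '{"increments": [[0,0,0,0,0,0],[0,0,0,0,0,0],[0,0,0,0,0,0]]}' | python3 -m creep 0.08; echo '{"increments": [[0,0,-0.0188,0,0,0],[0,0,-0.05,0,0,0],[0,0,-0.1,0,0,0],[0,0,-0.175,0,0,0],[0,0,-0.175,0,0,0]]}' | python3 -m creep
python3 - <<'E'
from st import *
im=cams.get_image("wrist"); P=pts(im); np.savez("w3.npz",**im)
print(topface(im,P,(.656,.05),.075,.08,.1,110))
im=cams.get_image("top"); P=pts(im)
print(topface(im,P,(.656,.05),.075,.08,.1,110))
rel(.4275,.1,88.5)
E
```

```text
time: 8.22
eef_pos: [0.6565, 0.0498, 0.0773]
tcp_rot: [2.514, 1.883, 0.0]
ft_force: [-4.5, -1.7, 8.6]
opening: 0.0491
finger_force: 54.2
time: 8.6
eef_pos: [0.6564, 0.0498, 0.0761]
tcp_rot: [-2.514, -1.883, -0.0]
ft_force: [-0.8, -0.4, 0.0]
opening: 0.0799
finger_force: 0.0
time: 9.22
eef_pos: [0.6589, 0.051, 0.223]
tcp_rot: [2.51, 1.881, 0.014]
ft_force: [0.2, -0.0, -0.4]
opening: 0.0803
finger_force: 0.0
(array([655.4,  49.5,  90.4,  85.2,  49.6,  73.6]), np.int64(5016))
(array([639.3,  48.9,  90.9,  51. ,  27. ,  28.7]), np.int64(137))
tool dx dy [-0.0163 -0.2341 -0.0006] rz -0.259 pos [0.6567 0.0499 0.2179] th 73.7 tilt [ 0.002 -0.    -1.   ] q [ 0.31  0.59 -0.69  1.52  0.4   1.18 -0.74]
```

The middle case is seated at (655.4, 49.5) mm, with its top at 90.4 mm and its angle at 73.6°. Next is the flat case.

To row units: -0.234 m is -0.2925, -0.2 m is -0.25, -0.259 rad is -0.1649.

```bash
echo '{"increments": [[-0.0038,-0.0625,0,0,0,-0.0382],[-0.0075,-0.125,0.0125,0,0,-0.0764],[-0.0113,-0.1875,0.0375,0,0,-0.1146],[-0.015,-0.25,0.075,0,0,-0.1528],[-0.02,-0.2925,0.125,0,0,-0.1649]]}' | python3 -m creep 0.085
echo '{"increments": [[0,0,0,0,0,0],[0,0,0,0,0,0]]}' | python3 -m creep
python3 - <<'E'
from st import *
im=cams.get_image("wrist"); P=pts(im); np.savez("w4.npz",**im)
print(topface(im,P,(.427,.1),.09,.02,.045,110))
rel(.427,.1,88.5)
E
```

```text
time: 9.95
eef_pos: [0.4249, 0.1001, 0.1154]
tcp_rot: [2.248, 2.194, -0.001]
ft_force: [0.8, 0.1, -0.1]
opening: 0.085
finger_force: 0.0
time: 10.2
eef_pos: [0.4278, 0.1003, 0.1163]
tcp_rot: [-2.25, -2.192, -0.0]
ft_force: [0.7, -0.8, -0.5]
opening: 0.0851
finger_force: 0.0
(array([425.2, 100.2,  28.4,  85.7,  49.5,  86.8]), np.int64(7002))
tool dx dy [-0.0003 -0.0014 -0.    ] rz -0.001 pos [0.4284 0.1003 0.1167] th 88.5 tilt [ 0.001  0.001 -1.   ] q [ 0.34  0.4  -0.81  2.13  0.42  0.77 -0.77]
```

To row units: 0.09 m is 0.1125, 0.03 m is 0.0375, 0.03 rad is 0.0191.

```bash
echo '{"increments": [[0,-0.0025,0.0375,0,0,0.0191],[0,-0.0038,0.075,0,0,0.0191],[0,-0.0038,0.1,0,0,0.0191],[0,-0.0038,0.1125,0,0,0.0191],[0,-0.0038,0.1125,0,0,0.0191]]}' | python3 -m creep
python3 -c "
from st import *; rel(.4255,.1002,86.8)"
echo '{"increments": [[0,0,0,0,0,0],[0,0,0,0,0,0],[0,0,0,0,0,0],[0,0,0,0,0,0]]}' | python3 -m creep 0 40
echo '{"increments": [[0,0,-0.0125,0,0,0],[0,0,-0.05,0,0,0],[0,0,-0.1125,0,0,0],[0,0,-0.1875,0,0,0],[0,0,-0.2375,0,0,0]]}' | python3 -m creep
python3 - <<'E'
from st import *
rel(.6555,.05,73.7)
E
```

```text
time: 10.88
eef_pos: [0.4248, 0.1004, 0.0263]
tcp_rot: [-2.283, -2.158, -0.0]
ft_force: [0.1, 0.2, 0.3]
opening: 0.0849
finger_force: 0.0
tool dx dy [-0.0002  0.0007 -0.    ] rz -0.0 pos [0.4248 0.1004 0.0263] th 86.8 tilt [-0.  0. -1.] q [ 0.19  0.55 -0.65  2.2   0.62  0.58 -0.98]
time: 11.38
eef_pos: [0.425, 0.1003, 0.0272]
tcp_rot: [2.282, 2.157, 0.002]
ft_force: [0.0, -0.7, 5.5]
opening: 0.0492
finger_force: 41.2
time: 12.0
eef_pos: [0.4243, 0.1007, 0.2192]
tcp_rot: [2.281, 2.158, 0.002]
ft_force: [0.8, -0.2, -1.4]
opening: 0.049
finger_force: 42.4
tool dx dy [-0.0378  0.2337  0.0004] rz 0.229 pos [0.4243 0.1007 0.2192] th 86.8 tilt [ 0.002  0.    -1.   ] q [ 0.48  0.24 -0.93  2.03  0.23  0.98 -0.62]
```

To row units: 0.234 m is 0.2925, 0.2 m is 0.25, 0.229 rad is 0.1458.

```bash
echo '{"increments": [[-0.01,0.0625,0,0,0,0.0318],[-0.02,0.125,0,0,0,0.0637],[-0.03,0.1875,0,0,0,0.0955],[-0.04,0.25,0,0,0,0.1273],[-0.0475,0.2925,0,0,0,0.1458]]}' | python3 -m creep
echo '{"increments": [[0,0,0.025,0,0,0],[0,0,0.0625,0,0,0],[0,0,0.0875,0,0,0],[0,0,0.1063,0,0,0],[0,0,0.1063,0,0,0]]}' | python3 -m creep
python3 - <<'E'
from st import *
rel(.6555,.05,73.7)
E
```

```text
time: 12.62
eef_pos: [0.6572, 0.0483, 0.2164]
tcp_rot: [-2.516, -1.88, 0.0]
ft_force: [-0.1, 1.1, -1.2]
opening: 0.0492
finger_force: 42.3
time: 13.25
eef_pos: [0.655, 0.0491, 0.1304]
tcp_rot: [-2.513, -1.883, 0.002]
ft_force: [-0.8, 0.4, -1.1]
opening: 0.049
finger_force: 42.3
tool dx dy [ 0.001   0.0002 -0.    ] rz -0.0 pos [0.655  0.0491 0.1304] th 73.7 tilt [-0.002 -0.    -1.   ] q [ 0.3   0.68 -0.68  1.6   0.48  1.04 -0.81]
```

To row units: 0.0125 m is 0.0156, 0.0115 m is 0.0144.

```bash
echo '{"increments": [[0.0013,0,0.005,0,0,0],[0.0013,0,0.01,0,0,0],[0.0013,0,0.0125,0,0,0],[0.0013,0,0.0144,0,0,0],[0.0013,0,0.0156,0,0,0]]}' | python3 -m creep;  echo '{"increments": [[0,0,0.0006,0,0,0],[0,0,0.0013,0,0,0],[0,0,0.0013,0,0,0]]}' | python3 -m creep
```

```text
time: 13.88
eef_pos: [0.6561, 0.0502, 0.1188]
tcp_rot: [2.514, 1.883, 0.0]
ft_force: [-1.0, 0.4, -1.2]
opening: 0.0489
finger_force: 42.3
time: 14.25
eef_pos: [0.6561, 0.0502, 0.1178]
tcp_rot: [-2.514, -1.883, -0.0]
ft_force: [0.5, -0.1, -1.3]
opening: 0.0493
finger_force: 42.3
```

To row units: 0.001 m is 0.0013, 0.0005 m is 0.0006.

```bash
echo '{"increments": [[0,0,0.0006,0,0,0],[0,0,0.0013,0,0,0],[0,0,0.0013,0,0,0]]}' | python3 -m creep; echo '{"increments": [[0,0,0.0005,0,0,0],[0,0,0.001,0,0,0],[0,0,0.001,0,0,0]]}' | python3 -m creep
```

```text
time: 14.62
eef_pos: [0.6562, 0.0502, 0.1173]
tcp_rot: [2.514, 1.883, 0.0]
ft_force: [-2.2, -0.7, 4.6]
opening: 0.049
finger_force: 43.0
time: 15.0
eef_pos: [0.6562, 0.0502, 0.1173]
tcp_rot: [2.514, 1.883, 0.001]
ft_force: [-3.7, -1.6, 10.8]
opening: 0.0492
finger_force: 43.8
```

To row units: -0.001 m is -0.0013.

```bash
echo '{"increments": [[0,0,-0.0013,0,0,0],[0,0,-0.0013,0,0,0]]}' | python3 -m creep ; echo '{"increments": [[0,0,0,0,0,0],[0,0,0,0,0,0],[0,0,0,0,0,0]]}' | python3 -m creep 0.08; echo '{"increments": [[0,0,-0.0188,0,0,0],[0,0,-0.05,0,0,0],[0,0,-0.1,0,0,0],[0,0,-0.125,0,0,0],[0,0,-0.125,0,0,0]]}' | python3 -m creep
python3 - <<'E'
from st import *
im=cams.get_image("wrist"); P=pts(im)
print(topface(im,P,(.656,.05),.075,.11,.125,110))
rel(.609,-.1135,73.7)
E
```

```text
time: 15.25
eef_pos: [0.6562, 0.0502, 0.1173]
tcp_rot: [2.514, 1.883, 0.0]
ft_force: [-2.2, -0.5, 5.2]
opening: 0.0493
finger_force: 43.2
time: 15.62
eef_pos: [0.656, 0.0502, 0.1167]
tcp_rot: [-2.514, -1.883, 0.0]
ft_force: [-0.3, -0.3, 0.2]
opening: 0.0802
finger_force: 0.0
time: 16.25
eef_pos: [0.6568, 0.0504, 0.2189]
tcp_rot: [2.513, 1.882, 0.004]
ft_force: [0.6, 1.3, -0.6]
opening: 0.0797
finger_force: 0.0
(array([655.2,  50. , 118.4,  85.2,  49.6,  73.7]), np.int64(6342))
tool dx dy [-0.1702  0.0008  0.    ] rz -0.001 pos [0.6561 0.0501 0.2172] th 73.7 tilt [ 0.001 -0.    -1.   ] q [ 0.32  0.6  -0.72  1.52  0.42  1.18 -0.76]
```

To row units: -0.17 m is -0.2125, -0.15 m is -0.1875.

```bash
echo '{"increments": [[-0.0625,0,0,0,0,0],[-0.125,0,0,0,0,0],[-0.1875,0,0,0,0,0],[-0.2125,0.0013,0,0,0,0],[-0.2125,0.0013,0,0,0,0]]}' | python3 -m creep 0.06
python3 - <<'E'
from st import *
im=cams.get_image("wrist"); P=pts(im); np.savez("w5.npz",**im); cv2.imwrite("pics/w5.png",im["pixels"])
print(topface(im,P,(.609,-.1135),.04,.085,.1,256))
im=cams.get_image("top"); P=pts(im)
rel(.609,-.1135,73.7)
E
```

```text
time: 16.92
eef_pos: [0.6085, -0.1148, 0.2158]
tcp_rot: [-2.516, -1.879, 0.002]
ft_force: [0.6, 0.9, 0.4]
opening: 0.0599
finger_force: 0.0
(array([ 612.3, -111.9,   92.2,   28.5,   27.5,   63.8]), np.int64(818))
tool dx dy [-0.0023  0.0003 -0.    ] rz 0.001 pos [ 0.6094 -0.1112  0.2166] th 73.8 tilt [-0.     0.002 -1.   ] q [ 0.61  0.54 -0.73  1.62  0.38  1.14 -0.5 ]
```

View pics/w5.png

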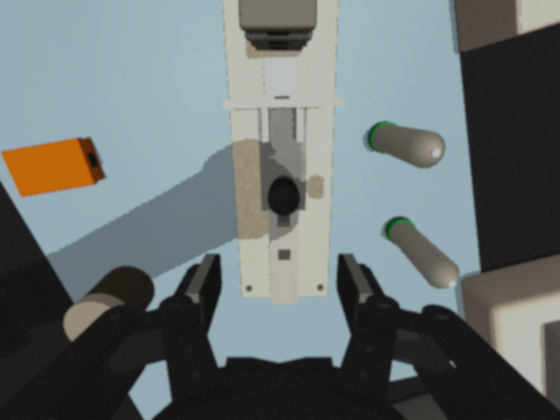

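The wrist view shows the knob at (284,195), with its top at 92.2 mm and a diameter of about 28 mm. Its position is (612, -112) mm. The tubes at (383,137) and (400,228) are clear of the fingers.

To row units: 0.132 m is 0.165, 0.0025 m is 0.0031.

```bash
echo '{"increments": [[0,0.0013,0.05,0,0,0],[0,0.0031,0.1,0,0,0],[0,0.0031,0.1375,0,0,0],[0,0.0031,0.1625,0,0,0],[0,0.0031,0.165,0,0,0]]}' | python3 -m creep 0.06
python3 -c "
from st import *
im=cams.get_image('wrist'); P=pts(im)
print(topface(im,P,(.6115,-.1125),.03,.085,.1,256))
rel(.6115,-.1125,73.7)"
```

```text
time: 17.65
eef_pos: [0.6113, -0.1123, 0.0838]
tcp_rot: [-2.511, -1.885, 0.001]
ft_force: [0.0, -0.5, -0.1]
opening: 0.0603
finger_force: 0.0
(array([ 612.8, -110.6,   92.2,   31. ,   27.5,   60. ]), np.int64(2949))
tool dx dy [ 0.     -0.0004  0.    ] rz 0.001 pos [ 0.6119 -0.1127  0.0848] th 73.8 tilt [-0.     0.001 -1.   ] q [ 0.55  0.68 -0.65  1.72  0.5   0.91 -0.59]
```

Next I'll close on the knob and pull it up.

To row units: -0.015 m is -0.0188, -0.012 m is -0.015.

```bash
echo '{"increments": [[0,0,0,0,0,0],[0,0,0,0,0,0],[0,0,0,0,0,0],[0,0,0,0,0,0],[0,0,0,0,0,0]]}' | python3 -m creep 0 70
echo '{"increments": [[0,0,-0.005,0,0,0],[0,0,-0.01,0,0,0],[0,0,-0.015,0,0,0],[0,0,-0.0188,0,0,0],[0,0,-0.0188,0,0,0]]}' | python3 -m creep
python3 -c "
from st import *
im=cams.get_image('top'); P=pts(im)
print(topface(im,P,(.6115,-.1125),.03,.085,.12,256))
rel(.6115,-.1125,73.7)"
```

```text
time: 18.32
eef_pos: [0.6128, -0.1141, 0.0866]
tcp_rot: [2.513, 1.882, 0.003]
ft_force: [-0.1, -0.1, 6.0]
opening: 0.0265
finger_force: 68.8
time: 18.95
eef_pos: [0.6126, -0.1142, 0.0999]
tcp_rot: [2.514, 1.883, 0.003]
ft_force: [6.2, -0.4, -9.5]
opening: 0.0262
finger_force: 69.3
(array([ 613. , -100.2,   95.3,    4.9,    0. ,   -1.6]), np.int64(3))
tool dx dy [ 0.0013 -0.0015 -0.    ] rz -0.001 pos [ 0.6126 -0.1142  0.0998] th 73.7 tilt [ 0.002  0.    -1.   ] q [ 0.56  0.67 -0.66  1.71  0.49  0.93 -0.58]
```

To row units: 0.04 m is 0.05, 0.018 m is 0.0225.

```bash
echo '{"increments": [[0.01,0.0013,0,0,0,0],[0.0225,0.0013,0,0,0,0],[0.035,0.0013,0,0,0,0],[0.045,0.0013,0,0,0,0],[0.05,0.0013,0,0,0,0]]}' | python3 -m creep
echo '{"increments": [[0,0,0,0,0,0],[0,0,0,0,0,0]]}' | python3 -m creep
python3 -c "
from st import *
rel(.6126+.04*.281,-.1142+.04*.96,73.7)"
```

```text
time: 19.62
eef_pos: [0.6237, -0.0747, 0.0999]
tcp_rot: [-2.513, -1.884, 0.0]
ft_force: [1.4, -2.8, -8.5]
opening: 0.0264
finger_force: 69.4
time: 19.88
eef_pos: [0.6236, -0.075, 0.0999]
tcp_rot: [-2.513, -1.884, -0.0]
ft_force: [0.5, 1.8, -8.4]
opening: 0.0263
finger_force: 69.4
tool dx dy [-0.0007  0.0004 -0.    ] rz 0.0 pos [ 0.6236 -0.075   0.0999] th 73.7 tilt [-0.     0.001 -1.   ] q [ 0.5   0.67 -0.66  1.7   0.49  0.94 -0.64]
```

To row units: 0.0135 m is 0.0169, 0.012 m is 0.015.

```bash
echo '{"increments": [[0,0,0.0038,0,0,0],[0,0,0.0075,0,0,0],[0,0,0.0113,0,0,0],[0,0,0.015,0,0,0],[0,0,0.0169,0,0,0]]}' | python3 -m creep
echo '{"increments": [[0,0,0.0013,0,0,0],[0,0,0.0019,0,0,0],[0,0,0.0019,0,0,0]]}' | python3 -m creep
```

```text
time: 20.5
eef_pos: [0.6236, -0.0758, 0.0866]
tcp_rot: [-2.514, -1.883, 0.001]
ft_force: [-4.7, 1.6, 4.7]
opening: 0.0262
finger_force: 70.9
time: 20.88
eef_pos: [0.6237, -0.0757, 0.0866]
tcp_rot: [2.514, 1.883, -0.001]
ft_force: [-7.2, 1.2, 7.4]
opening: 0.0262
finger_force: 71.4
```

```bash
python3 - <<'E'
from st import *
im=cams.get_image("wrist"); P=pts(im); cv2.imwrite("pics/w6.png",im["pixels"])
m=(P[...,2]>.099)&(P[...,2]<.109)&(np.hypot(P[...,0]-.646,P[...,1]-.001)<.045)&(im["range_z"]>0)
print("fence top",m.sum(),P[m].mean(0) if m.any() else None)
print("top case",topface(im,P,(.656,.05),.075,.11,.125,256))
s=monitor.read_state(); print(s["eef_pos"]+80e-3*np.array([.281,.96,0]),s["ft_force"],s["finger_force"])
E
```

```text
fence top 5297 [0.64459212 0.00184863 0.10546114]
top case (array([645.7,  16.8, 118.4,  49. ,  21. , -16.4]), np.int64(15564))
[0.64619374 0.00106921 0.08659143] [-7.06891939  2.28203177  8.47374791] 71.38078451156616
```

View pics/w6.png

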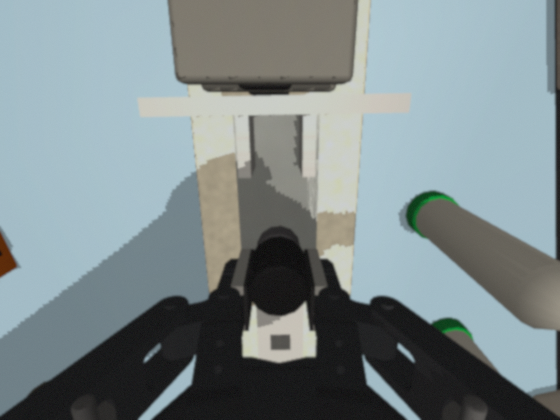

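The fence at (275,104) stands just short of the column at (265,45). The knob at (278,270) is held, and the pin is at home height.

```bash
python3 -c "
from h import *; print(r.finish_job())"
```

```text
the job is handed in; nothing more can be done
None
```

The job is handed in (no verdict came back): both loose cases are stacked squarely on the column, the fence section is one hole closer with the pin home by its measured height, and the fingers still hold the knob at about 71 N.

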